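Clamp a printing block with a slip-clutch thumbscrew

ROBOT

A 6-joint arm with a two-finger parallel gripper is mounted at the origin on the work surface. World frame = base frame: x ahead of the robot, y to its left, z up, the work surface at z = 0. Lengths are in m, angles in rad, forces in N, time in s.
With the tool pointing down it reaches from about 0.325 to 0.9 m from the base axis. Payload 3.5 kg.
Tool frame: the origin (TCP) lies on the mounting face of the last link; the fingertips stand 173 mm ahead of it and the grasp point (between the pads) lies 155 mm ahead of it (tips_ahead is the distance from the TCP to the fingertips, in m); z points along the fingers, x is the direction in which the jaws open and shut, and the axes are right-handed (so a half turn about z gives the same grasp; the last joint's range is limited). The gripper opens to 85 mm and grips with 20 to 120 N. Pads are 22 mm wide; open, the fingers measure 114 mm over their backs; the gripper's body (76 mm by 85 mm) begins 54 mm behind the grasp point. The pads swing forward as they close: fully open they stand 13 mm farther back than shut.
Start: joints at [1.142, 0.276, -0.026, 1.268, 0, 1.467], TCP at [0.2, 0.592, 0.405] pointing down, gripper open.
Joint ranges: [-3.12, 3.12], [-0.85, 1.88], [-1.08, 1.24], [-1.95, 2.15], [-1.57, 1.53], [-3.14, 3.14]. Speed limits (rad/s): [2.57, 2.57, 3.14, 3.14, 3.14, 3.14].

INTERFACE

Orientations are given as a 3x3 rotation matrix whose columns are the frame's x, y, z axes.
In Python, from station import * gives the robot as it stands. The module is installed in compiled form; this text tells all that it offers.
- The arm moves only by the tool carry_out, never from a script. Its argument "rows" is text: rows parted by semicolons, each of 5 numbers parted by spaces: the opening, from 0 (shut) to 1 (fully open), then the shift along the world's x, y, z in mm, then the turn about the world's z in degrees. A call has 1 to 20 rows; each row is the pose to reach, as a shift and turn from the pose commanded when the call began; what a row does not reach only later rows make up. A row lasts 1/8 s, in which the tool goes at most 62.5 mm and 10.7 degrees, less where a joint would pass 70% of its speed; a pose out of reach is approached as far as the arm can. A call with a gripper value outside its range is refused whole. The fingers move at their own pace and stop on an object; "newtons" is the grip in N (left out, the last holds). Time passes only in rows, so rows that repeat a pose let the fingers close. It gives the time, the measured TCP pose, the force and the opening at its end, in the units of the state.
- get_obs(): the state, without advancing time (a new reading comes with each control period).
- grab_frame(name): name is "scene" or "top"; returns the picture (420x560x3 uint8, red, green, blue); there is no depth.
- camera_model(name): a dict with "intrinsics" (3x3 intrinsics, pixels), "R" (3x3) and "t" (3): a world point X has camera coordinates R X + t. Camera axes: x right, y down, z forward; pixel columns grow to the right and rows downward; lengths in m; the calibration is good to about 2 mm. A picture is of the moment at which its call begins. camera_model takes no time and is no camera call.
- sign_off(): hands the job in, once; it reports no verdict.
Trained networks look in the newest picture that a camera, given by its name, has taken for a name from the list of things; names that differ only in an ending like _2 or _b are one class to them, and where a whole thing is asked for, a point or a joint stands for the part that bears it (a point fixed in the world has none). Each returns a list of dicts, best first, with "p" (0 to 1); they miss things now and then, are a little off and sometimes report something else, mostly with a low value. They report only what shows in the picture. A call takes as long as a camera call. They do not tell look-alikes from the thing itself.
- recognise(thing, camera): "position" ([x, y, z] in m, in world coordinates, good to about 4 mm: the middle of the surface that is visible of it).
The state is a dict: "t": time; "q": joint angles; "joint_vel": joint speeds; "joint_efforts": joint torques, N m; "eef_pos": TCP position; "tcp_rot": TCP orientation; "force": force on the tool from outside, world axes, zero at the start; "ft_torque": the same for the moment, N m; "opening": finger opening in m.
Only numpy, scipy, OpenCV 4.12 (cv2) and the standard library are available. Lean on these libraries where they do the work, as an engineer would, in place of code of your own. Each camera call takes 0.05 s, during which the arm holds its last target.

TASK

Put the printing block on the bench with its bare-wood tail under the foot of the blue clamp, straight in the throat and gently pushed home against the stop. Then turn the black thumbscrew clockwise until its clutch just slips, stop at that first slip (well under an eighth of a turn of slipping), and let go with the block held tight. Leave the spray can, the sharpener and the sketchbook where they are.

Things in the scene. Friction and masses are not known exactly. Their poses are not given: they have to be found in the camera images.
- clamp: Blue bench clamp, fixed. Origin on the bench under the screw axis, z up, x from the open end of the throat to the stop. Stop column 60 mm wide; an arm 44 mm wide overhangs from it to x = -25 mm, its underside at 47 mm, top at 65 mm. No side guides, the bench is the throat's floor. Foot plate 120 mm wide, 8 mm high, behind the stop.
- stop (a point): Centre of the flat stop face, at x = +25 mm in the clamp's frame, 11 mm above the bench; the face is 60 mm wide and 52 mm high and looks to the clamp's -x.
- foot: Rubber foot, 26 mm across, on a steel stem under the clamp's arm, on the screw axis. Origin at the centre of its underside, at the start 26 to 30 mm above the bench. It goes down 3.5 mm for each radian that the collar turns clockwise (seen from above), without turning, and is self-locking: it keeps its pressure when let go.
- collar: Steel disc, 62 mm across and 6 mm high, lying on the clamp's arm, joined to the screw. Origin on the screw axis at its underside, 65 mm above the bench; its x axis passes through the red mark on its rim, z up. Turning it takes about 0.26 N m while the foot runs free, up to the clutch torque as the foot presses; turning it back takes about 0.26 N m when free, under 0.1 N m once tight.
- knob: Black thumbscrew head. Drives the collar through a drag clutch that slips at 0.44 N m; when the foot presses hard the collar stops and the knob turns on at that torque. Upright wing 44 mm long (knob x), 12 mm thick (knob y), 79 to 115 mm above the bench, on a 40 mm round skirt. Origin on the screw axis, 65 mm above the bench; x through its white mark, z up. It does not rise or sink.
- knob_grip (a point): Point on the screw axis within the wing, 101 mm above the bench, 14 mm below the wing's top; the height to grip it.
- knob_mark (a point): White mark of the knob's skirt, 24 mm from the screw axis along the knob's x. At the start it stands over the collar's red mark; the angle between them is the slip. An eighth of a turn of clockwise slip puts it at y = -17 mm in the collar's frame.
- block: Wooden printing block 170 x 56 x 22 mm (x, y, z), 0.11 to 0.23 kg, lying flat. Origin at the centre of its underside, x along its length towards the tail, z up. Grey-green lino with pale carved lines covers its top from the -x end to 16 mm past the middle; the 69 mm at the +x end (the tail) are bare wood. Home, its origin lies at x = -60 mm in the clamp's frame.
- block_tail (a point): Centre of the block's tail end face (the +x end), 85 mm from the block's origin and 11 mm above its underside.
- sketchbook: Green sketchbook with white cover sheet, 150 x 150 x 12 mm, 0.6 kg, lying flat beside the work; origin at the centre of its underside.
- spray_can: Upright spray paint can, 60 mm across and 170 mm high with an orange cap; origin at the centre of its underside.
- sharpener: Upright blue barrel pencil sharpener, 34 mm across and 44 mm high; origin at the centre of its underside.
There are look-alikes about, which are no part of the job. There is more than one size of the clamp; the one meant has the size given above. Of the things shaped like the block, the wooden one is meant.

How it is judged:
On the way, in this order (a step that is already met when the one before it is completed fails the run):
1. the block lies home: tail against the stop (within 5 mm), centred within 10 mm, straight within 8 degrees, before the foot presses (x of block_tail in the frame of clamp above 0.02 m and y of block_tail in the frame of clamp between -0.01 and 0.01 m and angle between the x axis of block and the x axis of clamp, either way round below 0.14 rad and angle between block's own z axis and vertical below 0.06 rad and contact force between foot and block below 1 N), for 0.2 s.
2. the foot presses the block with over 20 N and the clutch has slipped by at least 5 degrees (y of knob_mark in the frame of collar between -0.017 and -0.002 m and contact force between foot and block above 20 N), for 0.1 s.
At the end, for the whole second after the job is handed in: The block's tail is within 5 mm of the stop, within 10 mm of the clamp's centre line, straight within 8 degrees and flat; the foot presses it with over 20 N; the knob has slipped clockwise on the collar by 5 to 45 degrees; all is at rest and let go (all of step 2 and x of block_tail in the frame of clamp above 0.02 m and y of block_tail in the frame of clamp between -0.01 and 0.01 m and angle between the x axis of block and the x axis of clamp, either way round below 0.14 rad and angle between block's own z axis and vertical below 0.06 rad and linear speed of block below 0.01 m/s and angular speed of knob below 0.05 rad/s); the robot touches nothing.
It fails at once if the clutch is slipped by more than an eighth of a turn (y of knob_mark in the frame of collar below -0.017 m).
It fails at once if the block is rammed against the clamp with over 60 N while the foot is not on it (contact force between foot and block below 1 N and contact force between block and clamp above 60 N).
It fails at once if the spray can, sharpener or sketchbook is moved by over 20 mm or tipped (distance of any of spray_can, sharpener, sketchbook from where it was at the start of the episode above 0.02 m or angle between any of spray_can, sharpener's own z axis and vertical above 0.3 rad).
It also fails if it takes over 67 s, if anything falls off the work surface, if the arm or the gripper's body presses on something with over 40 N, if the wrist force passes 120 N, or if a joint passes its speed limit or range.

## Working session

There is one attempt and no reset: what is moved stays moved. The work goes in short steps, Python scripts to look and compute and a tool call to move; the robot and the scene stay as the last step left them, time stands still between calls to the robot, and variables do not carry over. Pictures are saved under pics/ and viewed, and the job is handed in when it is done.

Besides the shell and the picture viewer there is one more tool, called after "Call:" as a command line: name --argument value ..., lists and objects as JSON in quotes. carry_out: Moves the arm, as the interface text tells. Its arguments: {"type":"object","properties":{"rows":{"type":"string"},"newtons":{"type":"number"}},"required":["rows"]}

```bash
mkdir -p pics; python3 - <<'E'
from station import *
import cv2
for n in("scene","top"):
    im=grab_frame(n); cv2.imwrite(f"pics/{n}0.png",im[:,:,::-1]); 
    m=camera_model(n); print(n,m)
    for th in ["clamp","knob","collar","block","sketchbook","spray_can","sharpener","foot","knob_mark","block_tail","stop"]:
        print(th,[( [round(float(v),3) for v in r["position"]],round(r["p"],2)) for r in recognise(th,n)])
o=get_obs();print(o["t"],o["eef_pos"],o["tcp_rot"],o["force"],o["opening"])
E
```

```text
scene {'intrinsics': array([[441.45597821,   0.        , 292.13517448],
       [  0.        , 441.45597821, 204.56962871],
       [  0.        ,   0.        ,   1.        ]]), 'R': array([[ 0.71755492,  0.69648788,  0.00442499],
       [ 0.5472305 , -0.55982987, -0.62219715],
       [-0.43087553,  0.44888212, -0.78284808]]), 't': array([-0.45415531, -0.27998444,  1.33923794])}
clamp [([0.673, 0.015, 0.051], 0.96), ([0.839, 0.037, 0.036], 0.67)]
knob [([0.633, 0.021, 0.086], 0.77), ([0.815, 0.041, 0.07], 0.68), ([0.673, 0.015, 0.052], 0.61)]
collar [([0.634, 0.023, 0.078], 0.79), ([0.815, 0.041, 0.057], 0.56), ([0.762, 0.25, 0.1], 0.48)]
block [([0.495, -0.129, 0.023], 0.96), ([0.505, -0.287, 0.023], 0.84)]
sketchbook [([0.521, 0.284, 0.013], 0.77)]
spray_can [([0.758, 0.251, 0.103], 0.74)]
sharpener [([0.714, -0.256, 0.046], 0.56)]
foot []
knob_mark [([0.629, 0.027, 0.087], 0.55), ([0.812, 0.038, 0.065], 0.48)]
block_tail [([0.507, -0.284, 0.026], 0.87), ([0.494, -0.127, 0.026], 0.64)]
stop [([0.843, 0.035, 0.04], 0.7), ([0.678, 0.014, 0.051], 0.63)]
top {'intrinsics': array([[441.28
[... 552 characters left out ...]
k [([0.482, -0.127, 0.023], 0.79), ([0.492, -0.286, 0.024], 0.67)]
sketchbook [([0.511, 0.292, 0.01], 0.61), ([0.625, 0.028, 0.078], 0.22)]
spray_can [([0.735, 0.255, 0.126], 0.69)]
sharpener [([0.703, -0.255, 0.044], 0.74)]
foot []
knob_mark [([0.626, 0.031, 0.079], 0.76), ([0.805, 0.043, 0.055], 0.38)]
block_tail [([0.485, -0.123, 0.026], 0.92), ([0.494, -0.288, 0.024], 0.82)]
stop [([0.664, 0.023, 0.067], 0.97), ([0.836, 0.043, 0.041], 0.74)]
1.2 [0.20004967 0.59211241 0.40469444] [[ 3.20094915e-01  9.47385479e-01 -1.07280326e-05]
 [ 9.47385479e-01 -3.20094915e-01 -9.79301106e-06]
 [-1.27117452e-05 -7.02888924e-06 -1.00000000e+00]] [-0.38746339 -1.32160444  0.35792311] 0.08551794712164063
```

View pics/scene0.png

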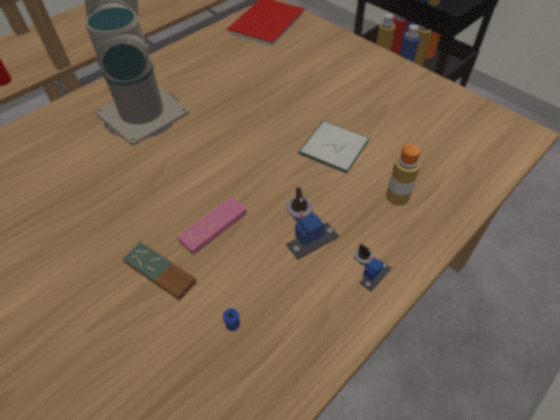

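View pics/top0.png

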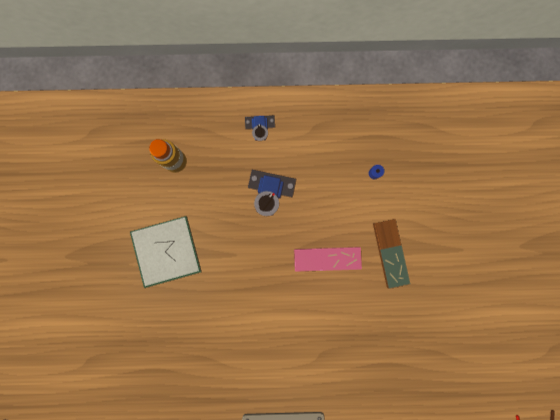

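```bash
python3 - <<'E'
import cv2
a=cv2.imread("pics/top0.png")
cv2.imwrite("pics/c1.png",cv2.resize(a[120:330,200:440],None,fx=3.3,fy=2.85,interpolation=cv2.INTER_CUBIC))
a=cv2.imread("pics/scene0.png")
cv2.imwrite("pics/c2.png",cv2.resize(a[90:290,120:360],None,fx=3.3,fy=3,interpolation=cv2.INTER_CUBIC))
E
```

```text
(no output)
```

View pics/c1.png

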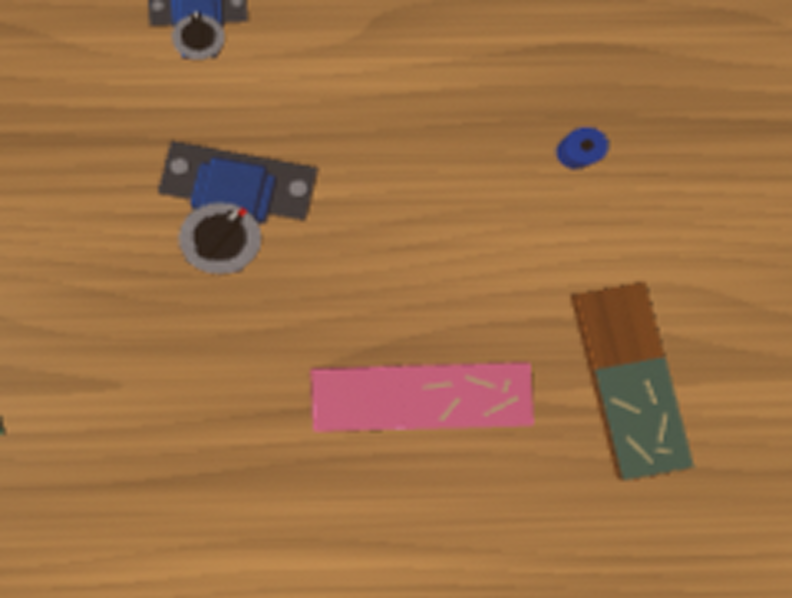

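View pics/c2.png

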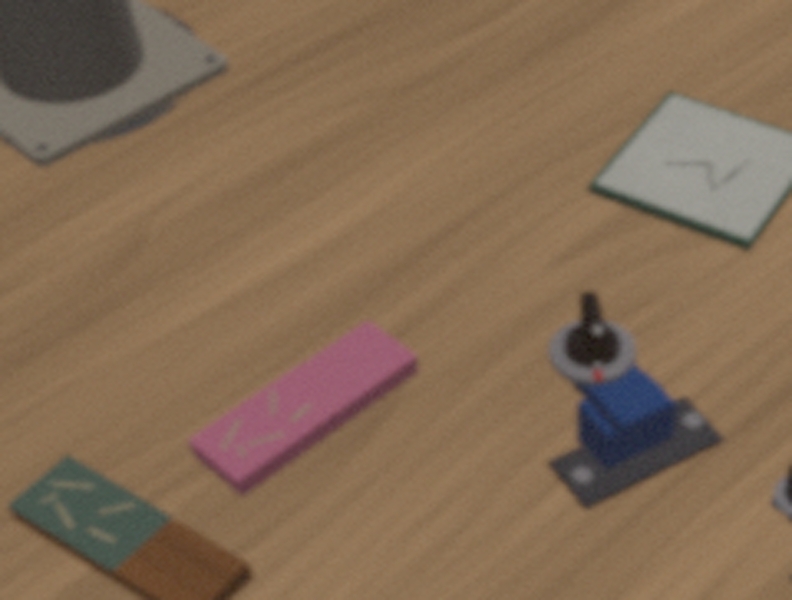

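The large clamp (top view, knob at (266,203)) and the small one (260,130) look alike, as do the wooden block (391,253) and the pink one (328,259). I'll check the sizes with a model fit.

```bash
cat > h.py <<'E'
from station import *
import numpy as np, cv2
from scipy.optimize import least_squares, minimize
def proj(m,X):
    c=np.asarray(X)@m["R"].T+m["t"]; p=c@m["intrinsics"].T
    return p[:,:2]/p[:,2:]
def unproj(m,uv,z):
    d=np.linalg.inv(m["intrinsics"])@np.array([uv[0],uv[1],1.])
    d=m["R"].T@d; o=-m["R"].T@m["t"]
    return o+d*(z-o[2])/d[2]
def box(x,y,th,L,W,z0,z1):
    c,s=np.cos(th),np.sin(th)
    return np.array([[x+c*a-s*b,y+s*a+c*b,z] for a in(-L/2,L/2) for b in(-W/2,W/2) for z in(z0,z1)])
def fitbox(masks,p0,L,W,z0,z1,sc=4):
    def cost(p):
        e=0
        for n,mk in masks.items():
            m=camera_model(n); h=cv2.convexHull((proj(m,box(*p,L,W,z0,z1))*sc).astype(np.float32)).round().astype(np.int32)
            im=np.zeros((mk.shape[0]*sc,mk.shape[1]*sc),np.uint8); cv2.fillConvexPoly(im,h,255)
            im=cv2.resize(im,mk.shape[::-1],interpolation=cv2.INTER_AREA)
            e+=np.abs(im/255.-mk).sum()/mk.sum()
        return e
    r=minimize(cost,p0,method="Nelder-Mead",options=dict(initial_simplex=np.array([p0]+[np.array(p0)+d for d in np.diag([.01,.01,.1])])))
    return r.x,r.fun
E
python3 - <<'E'
from h import *
top=cv2.imread("pics/top0.png");sc=cv2.imread("pics/scene0.png")
for n,im,pts in(("top",top,[(384,232),(398,270),(391,222),(255,178),(288,187),(328,259),(440,240)]),("scene",sc,[(150,258),(178,280),(215,225),(100,300)])):
    print(n,[(p,im[p[1],p[0]].tolist()) for p in pts])
m=camera_model("top")
# foot plate corners from crop c1
for c in [(170,141),(318,167),(306,221),(159,192)]:
    print(unproj(m,(200+c[0]/3.3,120+c[1]/2.85),.008).round(4))
for c in [(572,294),(648,284),(692,467),(625,478)]:
    print(unproj(m,(200+c[0]/3.3,120+c[1]/2.85),.022).round(4))
print("collar",unproj(m,(200+220/3.3,120+238/2.85),.071))
print("screws",unproj(m,(200+179/3.3,120+166/2.85),.009),unproj(m,(200+298/3.3,120+188/2.85),.009))
print("red",unproj(m,(200+243/3.3,120+212/2.85),.071),"white",unproj(m,(200+234/3.3,120+215/2.85),.079))
E
```

```text
top [((384, 232), [31, 64, 109]), ((398, 270), [74, 91, 77]), ((391, 222), [32, 70, 120]), ((255, 178), [117, 120, 128]), ((288, 187), [108, 110, 119]), ((328, 259), [121, 95, 194]), ((440, 240), [68, 119, 165])]
scene [((150, 258), [78, 89, 76]), ((178, 280), [44, 73, 103]), ((215, 225), [114, 96, 156]), ((100, 300), [81, 112, 138])]
[0.7212 0.0674 0.008 ]
[ 0.6947 -0.0494  0.008 ]
[ 0.6452 -0.0386  0.008 ]
[0.6743 0.0768 0.008 ]
[ 0.5734 -0.2432  0.022 ]
[ 0.5811 -0.3027  0.022 ]
[ 0.4175 -0.3296  0.022 ]
[ 0.409  -0.2776  0.022 ]
collar [0.62565892 0.02800985 0.071     ]
screws [0.69778388 0.06058568 0.009     ] [ 0.67552353 -0.03302127  0.009     ]
red [0.64782055 0.01042643 0.071     ] white [0.64453177 0.01708086 0.079     ]
```

```bash
python3 - <<'E'
import cv2
a=cv2.imread("pics/top0.png")
cv2.imwrite("pics/c3.png",cv2.resize(a[160:225,235:310],None,fx=10,fy=9,interpolation=cv2.INTER_CUBIC))
a=cv2.imread("pics/scene0.png")
cv2.imwrite("pics/c4.png",cv2.resize(a[180:260,275:355],None,fx=9,fy=7.5,interpolation=cv2.INTER_CUBIC))
E
```

```text
(no output)
```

View pics/c3.png

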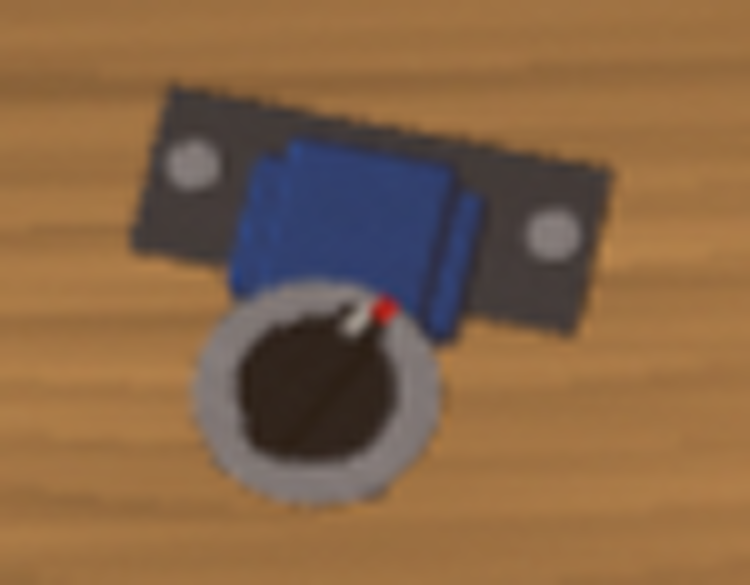

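View pics/c4.png

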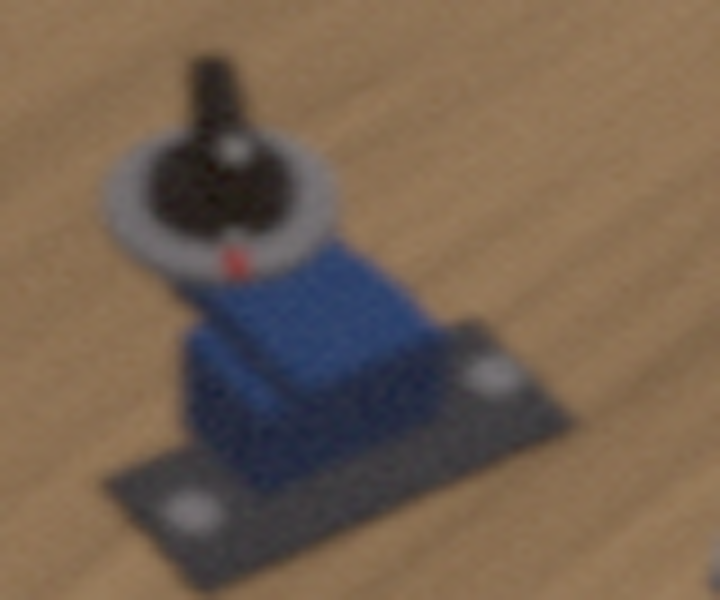

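```bash
python3 - <<'E'
from h import *
top=cv2.imread("pics/top0.png").astype(int);sc=cv2.imread("pics/scene0.png").astype(int)
def big(mk,seed,r=60):
    mk=cv2.morphologyEx(mk.astype(np.uint8),cv2.MORPH_CLOSE,np.ones((5,5)))
    n,l,s,c=cv2.connectedComponentsWithStats(mk); return (l==l[seed[1],seed[0]]).astype(float)
# lino+wood: red channel low vs bench
out={}
mt=big(top[:,:,2]<132,(398,270)); ms=big(sc[:,:,2]<112,(150,258))
print(mt.sum(),ms.sum())
for d in({"top":mt},{"scene":ms},{"top":mt,"scene":ms}):
    print(list(d),fitbox(d,[.495,-.287,.15],.17,.056,0,.022))
v=np.hstack([mt[200:300,340:440],ms[220:320,100:200]])
cv2.imwrite("pics/m.png",cv2.resize(v*255,None,fx=3,fy=3))
E
```

```text
1608.0 1931.0
['top'] (array([ 0.49488038, -0.28860438,  0.18264373]), np.float64(0.03041654472734367))
['scene'] (array([ 0.49832024, -0.2881053 ,  0.16499487]), np.float64(0.0471156872899341))
['top', 'scene'] (array([ 0.495992  , -0.2884686 ,  0.17373033]), np.float64(0.09382057609314341))[ WARN:0@4.019] global loadsave.cpp:1063 imwrite_ Unsupported depth image for selected encoder is fallbacked to CV_8U.
```

Foot plate measures about 120 mm, so the near, larger clamp is the right one. The wooden block (391,253), with green lino and a bare tail, is the one meant. The crop confirms both. Moving to above the block's lino end.

Call:
carry_out --rows "1 250 -392 0 14;1 250 -392 0 14;1 250 -392 0 14;1 250 -392 0 14;1 250 -392 0 14;1 250 -392 0 14;1 250 -392 0 14;1 251 -888 -105 28.7;1 251 -888 -105 28.7;1 251 -888 -105 28.7;1 251 -888 -105 28.7;1 251 -888 -105 28.7;1 251 -888 -105 28.7;1 251 -888 -105 28.7;1 251 -888 -105 28.7;1 251 -888 -105 28.7;1 251 -888 -105 28.7;1 251 -888 -105 28.7;1 251 -888 -105 28.7" --newtons 50

```text
t: 3.58
eef_pos: [0.451, -0.2947, 0.2999]
tcp_rot: [[-0.176, 0.984, -0.0], [0.984, 0.176, 0.0], [0.0, 0.0, -1.0]]
force: [0.2, 0.1, 0.7]
opening: 0.0855
```

Call:
carry_out --rows "1 0 -1 -60 0;1 0 -1 -110 0;1 0 -1 -125 0;1 0 -1 -125 0;0.5 0 -1 -125 0;0.5 0 -1 -125 0;0.5 0 -1 -125 0;0.5 0 -1 -125 0;0.5 0 -1 -125 0;0.5 0 -1 -125 0" --newtons 50

```text
t: 4.82
eef_pos: [0.4523, -0.2979, 0.1772]
tcp_rot: [[-0.174, 0.985, 0.004], [0.985, 0.174, -0.003], [-0.003, 0.003, -1.0]]
force: [-0.9, 0.8, 6.1]
opening: 0.0553
```

```bash
python3 - <<'E'
from h import *
for n in("scene","top"):
    im=grab_frame(n); cv2.imwrite(f"pics/{n}1.png",im[:,:,::-1])
a=cv2.imread("pics/scene1.png")
cv2.imwrite("pics/c5.png",cv2.resize(a[150:330,60:300],None,fx=3,fy=3))
m=camera_model("scene"); C=-m["R"].T@m["t"]; print(C)
print("az cam->knob rev",np.degrees(np.arctan2(C[1]-.028,C[0]-.6257)))
for uv in[(301.2,215.1)]: print("red",unproj(m,uv,.071))
b=cv2.imread("pics/scene0.png"); 
print("collarc",unproj(m,(275+221/9,180+195/7.5),.071))
for k,c in enumerate([(480,318),(575,425),(205,592),(105,486)]): print(unproj(m,(275+c[0]/9,180+c[1]/7.5),.008).round(4))
E
```

```text
[ 1.05614226 -0.44158994  0.87622397]
az cam->knob rev -47.49055981552958
red [0.64920093 0.01254014 0.071     ]
collarc [0.62824225 0.02913098 0.071     ]
[0.6799 0.0781 0.008 ]
[0.7256 0.064  0.008 ]
[ 0.6982 -0.0488  0.008 ]
[ 0.653  -0.0391  0.008 ]
```

View pics/c5.png

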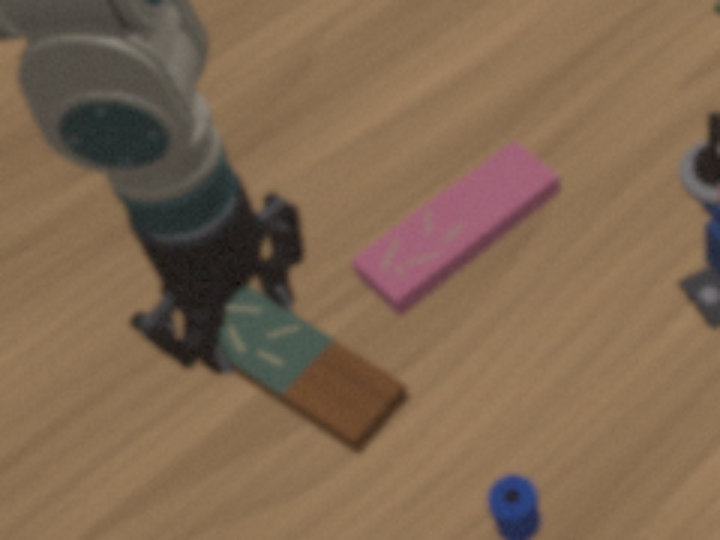

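The wooden block is gripped; its tail points at (380,420) in the crop. Lifting it over the pink block to in front of the throat.

Call:
carry_out --rows "0.5 0 0 40 0;0.5 0 0 80 0;0.5 -20 60 80 -4;0.5 -20 120 80 -8;0.5 -10 180 80 -12;0.5 -5 240 80 -16;0.5 0 300 80 -20;0.5 3 345 80 -23.3;0.5 6 366 80 -23.3;0.5 6 366 80 -23.3;0.5 6 366 50 -23.3;0.5 6 366 25 -23.3;0.5 6 366 10 -23.3;0.5 6 366 10 -23.3;0.5 6 366 10 -23.3"

```text
t: 6.8
eef_pos: [0.4577, 0.0688, 0.1855]
tcp_rot: [[0.23, 0.973, 0.001], [0.973, -0.23, -0.0], [0.0, 0.001, -1.0]]
force: [0.1, 0.1, -0.5]
opening: 0.0547
```

```bash
python3 - <<'E'
from h import *
for n in("scene","top"):
    im=grab_frame(n); cv2.imwrite(f"pics/{n}2.png",im[:,:,::-1])
a=cv2.imread("pics/scene2.png")
cv2.imwrite("pics/c6.png",cv2.resize(a[120:280,160:360],None,fx=4,fy=3.75,interpolation=cv2.INTER_CUBIC))
a=cv2.imread("pics/top2.png")
cv2.imwrite("pics/c7.png",cv2.resize(a[160:310,200:340],None,fx=4,fy=4,interpolation=cv2.INTER_CUBIC))
E
```

```text
(no output)
```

View pics/c6.png

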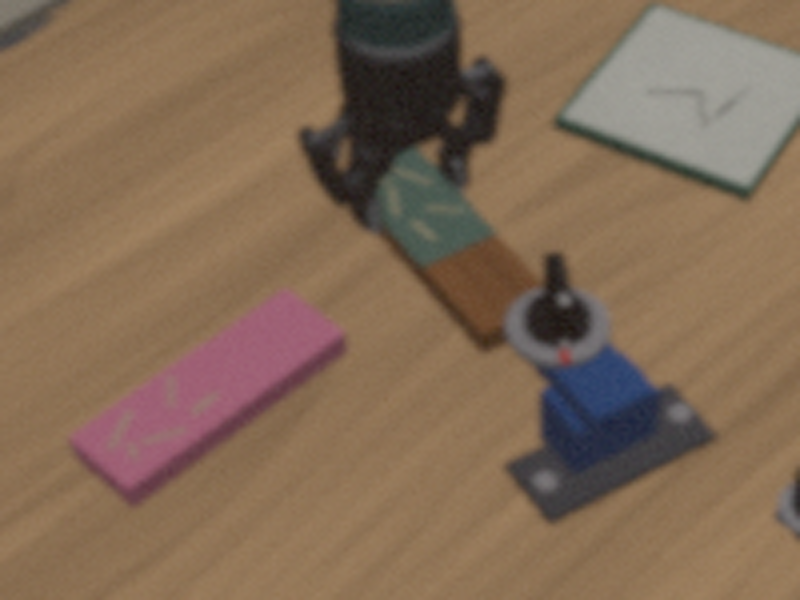

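View pics/c7.png

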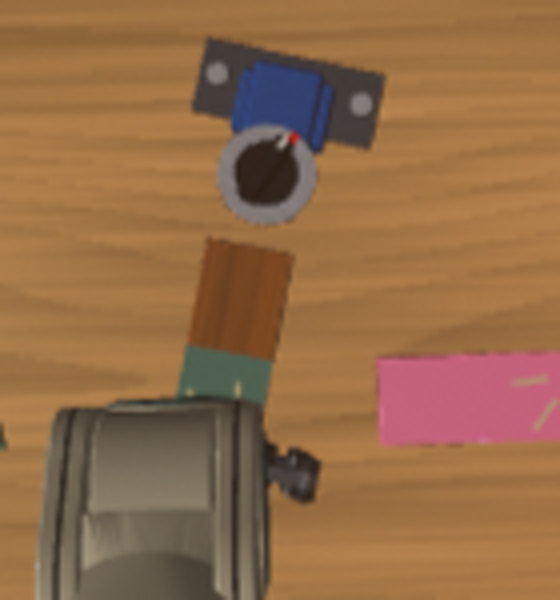

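```bash
python3 - <<'E'
from h import *
m=camera_model("top")
f=lambda u,v,z:unproj(m,(200+u/4,160+v/4),z)[:2]
sc=(f(217,73,.009)+f(361,104,.009))/2; d=f(217,73,.009)-f(361,104,.009)
ys=d/np.linalg.norm(d); xs=np.array([ys[1],-ys[0]]); print("yaw",np.degrees(np.arctan2(xs[1],xs[0])),sc)
ax=f(267,174,.071); print("axis",ax,"screws rel",xs@(sc-ax),ys@(sc-ax))
for n,p in(("tail",(250,246)),("bound",(230,353.5)),("tl",(207,238)),("tr",(293,254)),("bl",(187,346)),("br",(273,361))):
    q=f(*p,.030); print(n,xs@(q-ax),ys@(q-ax), ys@(q-sc))
E
```

```text
yaw -13.443712648709674 [0.68660315 0.01384265]
axis [0.62567615 0.0278048 ] screws rel 0.06250358309285874 0.0005853479251771588
tail -0.04395494008238609 0.0024933820511835224 0.0019080341260063636
bound -0.11302451061164434 0.00027978623335679317 -0.00030556169182036557
tl -0.04475941962640764 0.03028288218608517 0.02969753426090801
tr -0.043150741277629426 -0.02528642038052676 -0.025871768305703917
bl -0.11414426330527969 0.027862020258297468 0.027276672333120307
br -0.11190509575371549 -0.027294126075933255 -0.02787947400111041
```

Block lines up with the throat (about 2 mm and 2° off). Lowering it and sliding it most of the way in.

Call:
carry_out --rows "0.5 0 -1.5 -4 -1;0.5 0 -1.5 -8 -1;0.5 0 -1.5 -8 -1;0.5 9.7 -3.8 -8 -1;0.5 19.5 -6.1 -8 -1;0.5 29.2 -8.5 -8 -1;0.5 38.9 -10.8 -8 -1;0.5 48.6 -13.1 -8 -1;0.5 56.4 -15 -8 -1;0.5 58.4 -15.5 -8 -1;0.5 58.4 -15.5 -8 -1"

```text
t: 8.28
eef_pos: [0.5152, 0.0537, 0.1773]
tcp_rot: [[0.247, 0.969, -0.001], [0.969, -0.247, 0.0], [-0.0, -0.001, -1.0]]
force: [-3.9, 0.8, 6.8]
opening: 0.0549
```

Call:
carry_out --rows "0.5 1.5 -0.4 0 0;0.5 2.9 -0.7 0 0;0.5 4.4 -1.1 0 0;0.5 5.8 -1.4 0 0;0.5 5.8 -1.4 0 0"

```text
t: 8.9
eef_pos: [0.5203, 0.0524, 0.1772]
tcp_rot: [[0.246, 0.969, -0.003], [0.969, -0.246, 0.0], [-0.001, -0.003, -1.0]]
force: [-5.4, 1.7, 9.2]
opening: 0.0547
```

Call:
carry_out --rows "0.5 1 -0.2 0 0;0.5 2 -0.5 0 0;0.5 2 -0.5 0 0"

```text
t: 9.28
eef_pos: [0.5223, 0.0519, 0.1772]
tcp_rot: [[0.246, 0.969, -0.003], [0.969, -0.246, 0.0], [-0.001, -0.003, -1.0]]
force: [-4.7, 1.6, 8.9]
opening: 0.0551
```

Call:
carry_out --rows "0.5 1 -0.2 0 0;0.5 2 -0.5 0 0;0.5 2 -0.5 0 0"

```text
t: 9.65
eef_pos: [0.5243, 0.0515, 0.1772]
tcp_rot: [[0.246, 0.969, -0.003], [0.969, -0.246, 0.0], [-0.001, -0.002, -1.0]]
force: [-4.5, 1.4, 9.1]
opening: 0.0548
```

Call:
carry_out --rows "0.5 1 -0.2 0 0;0.5 1.5 -0.4 0 0;0.5 1.5 -0.4 0 0"

```text
t: 10.02
eef_pos: [0.5251, 0.0512, 0.1772]
tcp_rot: [[0.246, 0.969, -0.005], [0.969, -0.246, 0.001], [-0.0, -0.005, -1.0]]
force: [-7.4, 2.5, 11.8]
opening: 0.0548
```

Call:
carry_out --rows "0.5 1 -0.2 0 0;0.5 1.5 -0.4 0 0;0.5 1.5 -0.4 0 0"

```text
t: 10.4
eef_pos: [0.5255, 0.0511, 0.1772]
tcp_rot: [[0.246, 0.969, -0.007], [0.969, -0.246, 0.002], [-0.0, -0.007, -1.0]]
force: [-10.2, 2.9, 16.1]
opening: 0.055
```

```bash
python3 - <<'E'
from h import *
for n in("scene","top"):
    im=grab_frame(n); cv2.imwrite(f"pics/{n}3.png",im[:,:,::-1])
a=cv2.imread("pics/scene3.png")
cv2.imwrite("pics/c8.png",cv2.resize(a[150:270,230:370],None,fx=5.5,fy=5,interpolation=cv2.INTER_CUBIC))
E
```

```text
(no output)
```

View pics/c8.png

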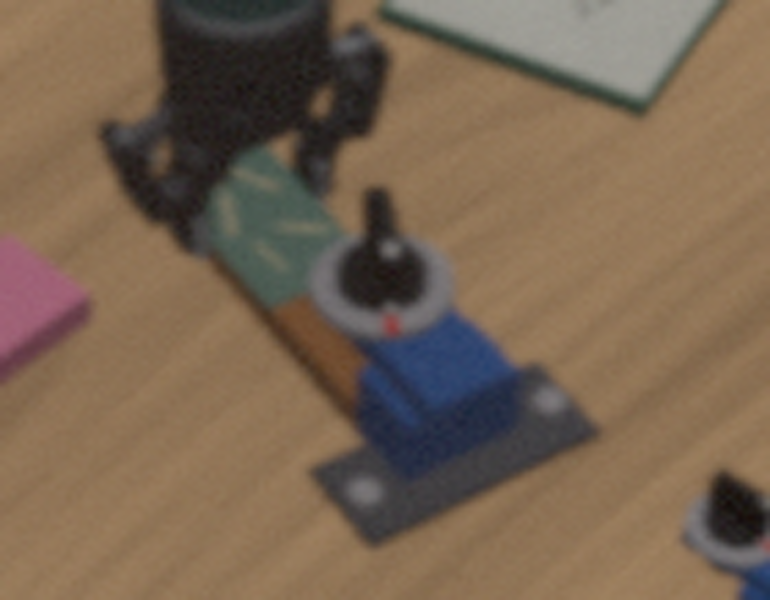

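The block is home: force rises at the stop and the tail disappears under the arm against the column. Releasing, rising, then going over the knob with a turn.

Call:
carry_out --rows "1 0 0 0 0;1 0 0 0 0;1 0 0 0 0;1 0 0 0 0;1 0 0 55 0;1 0 0 110 0;1 0 0 135 0;1 0 0 135 10;1 0 0 135 20;1 0 0 135 30"

```text
t: 11.75
eef_pos: [0.5283, 0.0504, 0.3118]
tcp_rot: [[-0.277, 0.961, 0.0], [0.961, 0.277, -0.0], [-0.0, 0.0, -1.0]]
force: [-0.4, 0.0, 0.6]
opening: 0.0853
```

```bash
python3 - <<'E'
from h import *
for n in("scene","top"):
    im=grab_frame(n); cv2.imwrite(f"pics/{n}4.png",im[:,:,::-1])
a=cv2.imread("pics/scene4.png")
cv2.imwrite("pics/c9.png",cv2.resize(a[150:270,230:370],None,fx=5.5,fy=5,interpolation=cv2.INTER_CUBIC))
E
```

```text
(no output)
```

View pics/c9.png

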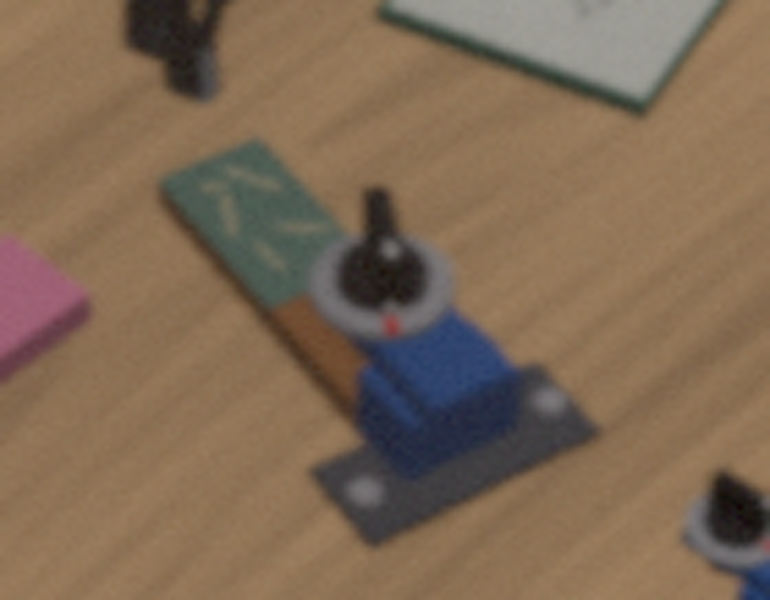

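```bash
python3 - <<'E'
from h import *
m=camera_model("scene"); mt=camera_model("top")
f=lambda u,v,z:unproj(m,(230+u/5.5,150+v/5),z)[:2]
ax=np.array([.6265,.0283]); th=np.radians(-13.4); xs=np.array([np.cos(th),np.sin(th)]); ys=np.array([-xs[1],xs[0]])
for p in((160,183),(260,138)):
    q=f(*p,.022); print("back corner",(xs@(q-ax)).round(4),(ys@(q-ax)).round(4))
out=[]
for az in(-25,-35,-45,-55):
  r=[]
  for n,mm,(x0,x1,y0,y1) in(("scene4",m,(280,325,180,225)),("top0",mt,(245,290,180,225))):
    s=8
    im=cv2.imread(f"pics/{n}.png")[y0:y1,x0:x1]; im=cv2.resize(im,None,fx=s,fy=s,interpolation=cv2.INTER_CUBIC)
    a=np.radians(az)
    def dr(pts,col):
        P=np.round((proj(mm,pts)-[x0,y0]+.5)*s).astype(int); cv2.polylines(im,[P],True,col,1)
    b=box(ax[0],ax[1],a,.044,.012,.079,.115); 
    dr(b[[1,3,7,5]],(0,255,255)); dr(b[[4,5,7,6]],(0,255,0))
    for R,z,aa in((.024,.073,(0,255,0)),(.031,.071,(255,255,0))):
        t=np.linspace(0,2*np.pi,60); dr(np.c_[ax[0]+R*np.cos(t),ax[1]+R*np.sin(t),0*t+z],aa)
    dr(np.array([[ax[0]+.024*np.cos(a),ax[1]+.024*np.sin(a),.073],[ax[0]+.031*np.cos(a),ax[1]+.031*np.sin(a),.071]]),(255,0,255))
    r.append(im)
  out.append(np.vstack(r))
v=np.hstack(out); v=cv2.resize(v,(800,int(v.shape[0]*800/v.shape[1]))); cv2.imwrite("pics/wing.png",v)
E
```

```text
back corner -0.1385 -0.0299
back corner -0.1401 0.0254
```

View pics/wing.png

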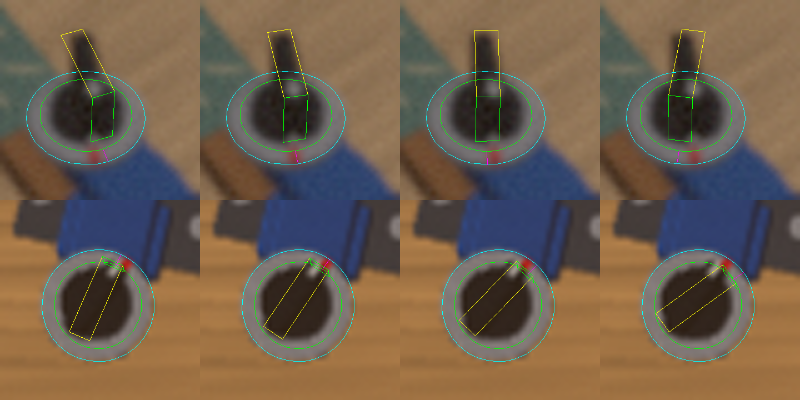

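Wing lies at about -39°. Going over the knob with the jaws across it.

Call:
carry_out --rows "1 0 0 5 10.5;1 0 0 5 21;1 20 -5 5 31.5;1 50 -11 5 42;1 80 -18 5 52.5;1 98 -22 5 63;1 98 -22 5 73.5;1 98 -22 5 84;1 98 -22 5 94.5;1 98 -22 5 105;1 98 -22 5 115.5;1 98 -22 5 124.9;1 98 -22 5 124.9;1 98 -22 5 124.9;1 98 -22 5 124.9"

```text
t: 13.72
eef_pos: [0.6262, 0.0284, 0.3167]
tcp_rot: [[-0.636, -0.772, -0.0], [-0.772, 0.636, -0.0], [0.0, 0.0, -1.0]]
force: [0.2, 1.2, -0.0]
opening: 0.0856
```

```bash
python3 - <<'E'
from h import *
print(get_obs()["q"].round(3) if hasattr(get_obs()["q"],"round") else get_obs()["q"])
for n in("scene","top"):
    im=grab_frame(n); cv2.imwrite(f"pics/{n}5.png",im[:,:,::-1])
a=cv2.imread("pics/scene5.png")
cv2.imwrite("pics/c10.png",cv2.resize(a[120:260,220:360],None,fx=5,fy=4,interpolation=cv2.INTER_CUBIC))
E
```

```text
[-0.058  0.336 -0.137  1.098 -0.    -2.51 ]
```

View pics/c10.png

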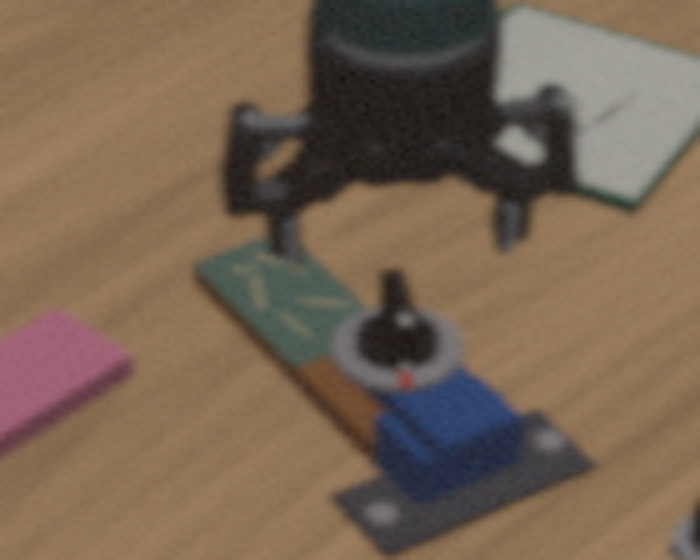

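Call:
carry_out --rows "1 0 0 -40 0;1 0 0 -60 0;1 0 0 -60 0;0 0 0 -60 0;0 0 0 -60 0;0 0 0 -60 0;0 0 0 -60 0;0 0 0 -60 0;0 0 0 -60 0;0 0 0 -60 0" --newtons 70

```text
t: 15.08
eef_pos: [0.6269, 0.0288, 0.2576]
tcp_rot: [[-0.634, -0.773, 0.002], [-0.773, 0.634, 0.001], [-0.002, -0.001, -1.0]]
force: [2.2, 4.7, 4.1]
opening: 0.0112
```

```bash
cat > look.py <<'E'
from h import *
import sys
k=sys.argv[1]
o=get_obs(); print("t",o["t"],"F",np.round(o["force"],1),"T",np.round(o["ft_torque"],3),"q6",round(float(o["q"][5]),3),"eff6",round(float(o["joint_efforts"][5]),3),"az",np.degrees(np.arctan2(o["tcp_rot"][1][0],o["tcp_rot"][0][0])).round(2),"op",o["opening"])
A=grab_frame("scene")[:,:,::-1]
cv2.imwrite(f"pics/s{k}.png",A)
cv2.imwrite(f"pics/k{k}.png",cv2.resize(A[160:250,260:350],None,fx=7,fy=6.5,interpolation=cv2.INTER_CUBIC))
E
python3 look.py a
```

```text
t 15.075 F [2.2 4.7 4.1] T [ 0.908 -0.336  0.013] q6 -2.512 eff6 -0.024 az -129.35 op 0.011162179218042264
```

View pics/ka.png

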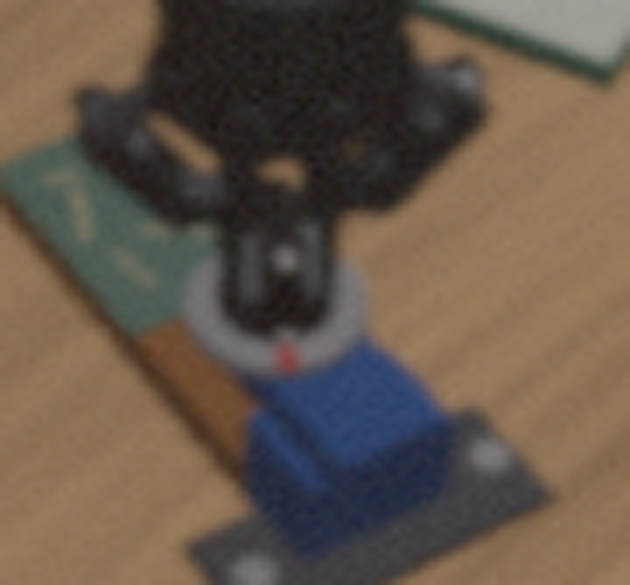

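Gripped: the wing sits between the pads, white mark (287,338) over red (288,357) in the crop. Turning clockwise.

Call:
carry_out --rows "0 0 0 0 -5;0 0 0 0 -10;0 0 0 0 -15;0 0 0 0 -20;0 0 0 0 -25;0 0 0 0 -30"

```text
t: 15.88
eef_pos: [0.6267, 0.0288, 0.2576]
tcp_rot: [[-0.936, -0.351, 0.002], [-0.351, 0.936, 0.001], [-0.002, 0.0, -1.0]]
force: [1.1, 4.3, 5.4]
opening: 0.0111
```

```bash
python3 look.py b
```

```text
t 15.875 F [1.1 4.3 5.4] T [ 0.872 -0.189  0.233] q6 -1.987 eff6 -0.21 az -159.46 op 0.011076232868240884
```

View pics/kb.png

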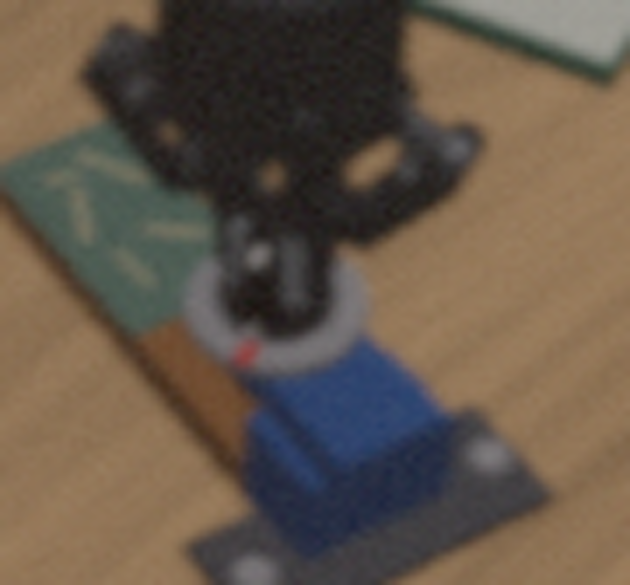

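Call:
carry_out --rows "0 0 0 0 -5;0 0 0 0 -10;0 0 0 0 -15;0 0 0 0 -20;0 0 0 0 -25;0 0 0 0 -30;0 0 0 0 -33"

```text
t: 16.8
eef_pos: [0.6264, 0.0288, 0.2575]
tcp_rot: [[-0.977, 0.215, 0.001], [0.215, 0.977, 0.001], [-0.001, 0.001, -1.0]]
force: [0.8, 4.1, 6.0]
opening: 0.0108
```

```bash
python3 look.py c
```

```text
t 16.8 F [0.8 4.1 6. ] T [ 0.876 -0.039  0.249] q6 -1.412 eff6 0.017 az 167.6 op 0.010793322076305128
```

Call:
carry_out --rows "0 0 0 0 -4;0 0 0 0 -8;0 0 0 0 -12"

```text
t: 17.23
eef_pos: [0.6264, 0.0288, 0.2576]
tcp_rot: [[-0.911, 0.413, 0.001], [0.413, 0.911, 0.001], [-0.0, 0.001, -1.0]]
force: [0.9, 3.8, 6.3]
opening: 0.0107
```

```bash
python3 look.py d
```

```text
t 17.225 F [0.9 3.8 6.3] T [0.88  0.033 0.354] q6 -1.202 eff6 -0.01 az 155.59 op 0.010733141672643292
```

Call:
carry_out --rows "0 0 0 0 -3;0 0 0 0 -6;0 0 0 0 -6"

```text
t: 17.65
eef_pos: [0.6263, 0.0288, 0.2575]
tcp_rot: [[-0.863, 0.505, 0.0], [0.505, 0.863, 0.001], [0.0, 0.001, -1.0]]
force: [-0.1, 5.0, 7.8]
opening: 0.011
```

```bash
python3 look.py e
```

```text
t 17.65 F [-0.1  5.   7.8] T [0.935 0.044 0.185] q6 -1.099 eff6 0.246 az 149.69 op 0.010965654407411348
```

View pics/ke.png

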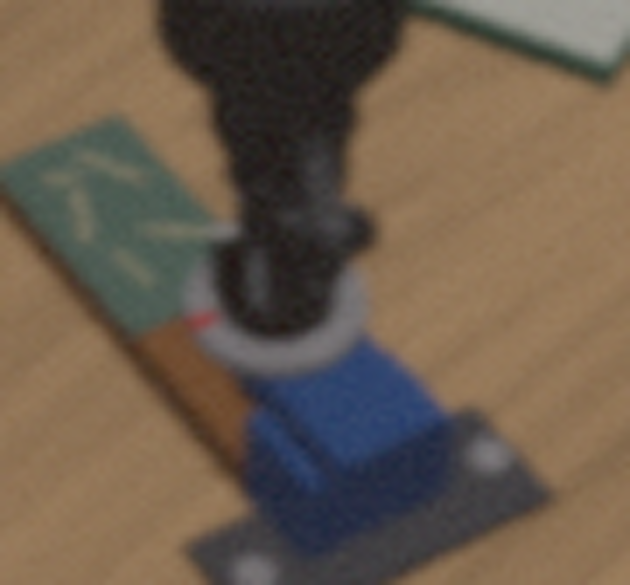

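```bash
cat > red.py <<'E'
from h import *
import sys
m=camera_model("scene"); ax=np.array([.6265,.0283])
for n in sys.argv[1:]:
    im=cv2.imread(f"pics/{n}.png").astype(int)[195:225,280:325]
    w=np.clip(im[:,:,2]-np.maximum(im[:,:,0],im[:,:,1])-35,0,None); ys,xs=np.mgrid[195:225,280:325]
    if w.sum()<5: print(n,"none",w.sum());continue
    u,v=(w*xs).sum()/w.sum(),(w*ys).sum()/w.sum(); q=unproj(m,(u,v),.071)[:2]-ax
    print(n,round(u,2),round(v,2),"r",np.hypot(*q).round(4),"collar az",np.degrees(np.arctan2(q[1],q[0])).round(1))
E
python3 red.py scene5 sa sb sc sd se
```

```text
scene5 298.35 215.15 r 0.0273 collar az -48.4
sa 296.7 215.34 r 0.0283 collar az -56.0
sb 293.1 214.75 r 0.0293 collar az -72.6
sc 289.18 212.47 r 0.0296 collar az -94.4
sd 288.04 211.13 r 0.0294 collar az -103.5
se 287.85 210.65 r 0.0291 collar az -106.3
```

```bash
python3 - <<'E'
import cv2
for n in "sa","se":
    im=cv2.imread(f"pics/{n}.png").astype(int)[195:225,280:325]; d=im[:,:,2]-im[:,:,1]; i=d.argmax(); print(d.max(), sorted(d.ravel())[-12:], divmod(int(i),45))
E
sed -i 's/w=np.clip.*; ys/d=im[:,:,2]-im[:,:,1]; w=np.where(d>0.45*d.max(),d,0)*(d>48); k=cv2.dilate(((d==d.max())).astype(np.uint8),np.ones((7,7))); w=w*k; ys/' red.py; python3 red.py scene5 sa sb sc sd se
```

```text
64 [np.int64(38), np.int64(38), np.int64(38), np.int64(39), np.int64(41), np.int64(42), np.int64(43), np.int64(49), np.int64(56), np.int64(58), np.int64(59), np.int64(64)] (20, 21)
64 [np.int64(37), np.int64(38), np.int64(39), np.int64(40), np.int64(42), np.int64(44), np.int64(45), np.int64(45), np.int64(51), np.int64(51), np.int64(60), np.int64(64)] (14, 8)
scene5 300.63 214.78 r 0.0265 collar az -37.2
sa 300.59 214.77 r 0.0265 collar az -37.3
sb 294.6 214.2 r 0.0264 collar az -67.5
sc 289.51 210.53 r 0.0256 collar az -102.7
sd 287.9 209.37 r 0.0274 collar az -113.0
se 288.27 208.77 r 0.0259 collar az -115.8
```

Call:
carry_out --rows "0 0 0 0 -2;0 0 0 0 -5"

```text
t: 17.95
eef_pos: [0.6263, 0.0289, 0.2576]
tcp_rot: [[-0.816, 0.579, 0.001], [0.579, 0.816, 0.001], [0.0, 0.001, -1.0]]
force: [-0.6, 3.6, 6.6]
opening: 0.0107
```

```bash
python3 look.py f; python3 red.py se sf
```

```text
t 17.95 F [-0.6  3.6  6.6] T [0.888 0.136 0.423] q6 -1.011 eff6 0.146 az 144.65 op 0.010684932666412706
se 288.27 208.77 r 0.0259 collar az -115.8
sf 288.27 208.77 r 0.0259 collar az -115.9
```

The collar has stopped (-115.8° to -115.9°) while the knob turned 5° more at 0.42 N m, so the clutch is slipping. Estimated slip is about 8°; adding a little margin.

Call:
carry_out --rows "0 0 0 0 -3;0 0 0 0 -7;0 0 0 0 -7"

```text
t: 18.38
eef_pos: [0.6263, 0.0289, 0.2575]
tcp_rot: [[-0.739, 0.673, 0.0], [0.673, 0.739, 0.001], [0.001, 0.001, -1.0]]
force: [-0.0, 3.8, 6.5]
opening: 0.011
```

```bash
python3 look.py g; python3 red.py sg
```

```text
t 18.375 F [-0.   3.8  6.5] T [0.905 0.094 0.111] q6 -0.889 eff6 0.193 az 137.68 op 0.010995033584086303
sg 288.27 208.78 r 0.0259 collar az -115.8
```

View pics/kg.png

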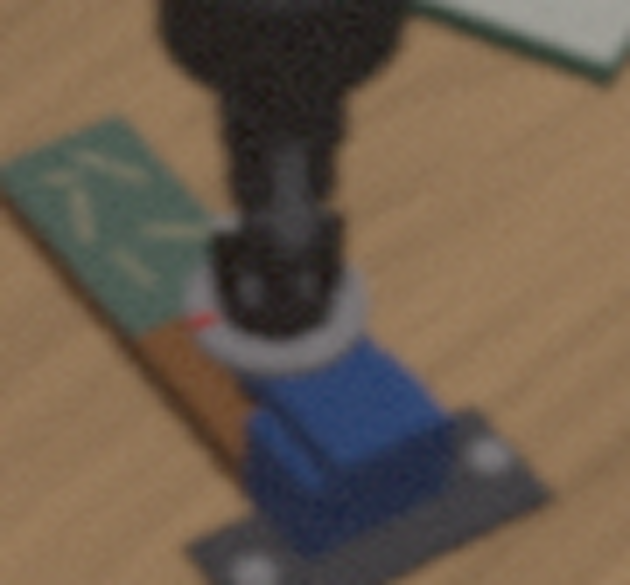

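Collar unchanged, knob now about 93° against the collar's 78°, so slip is about 15°. Letting go and lifting off.

Call:
carry_out --rows "1 0 0 0 0;1 0 0 0 0;1 0 0 0 0;1 0 0 0 0;1 0 0 40 0;1 0 0 90 0;1 -60 0 110 0;1 -120 0 110 0;1 -180 0 110 0;1 -230 0 110 0;1 -230 0 110 0;1 -230 0 110 0"

```text
t: 19.92
eef_pos: [0.3968, 0.0283, 0.3672]
tcp_rot: [[-0.739, 0.674, 0.002], [0.674, 0.739, -0.0], [-0.002, 0.001, -1.0]]
force: [-0.2, -0.7, -0.5]
opening: 0.0851
```

```bash
python3 look.py h; python3 red.py sh; python3 - <<'E'
from h import *
t=grab_frame("top")[:,:,::-1]; cv2.imwrite("pics/top6.png",t)
a=cv2.resize(t[165:245,225:315],None,fx=7,fy=7,interpolation=cv2.INTER_CUBIC); cv2.imwrite("pics/t6.png",a)
E
```

```text
t 19.925 F [-0.2 -0.7 -0.5] T [ 0.033 -0.065 -0.014] q6 -0.923 eff6 -0.0 az 137.63 op 0.08511853877689801
sh 288.27 208.77 r 0.0259 collar az -115.8
```

View pics/t6.png

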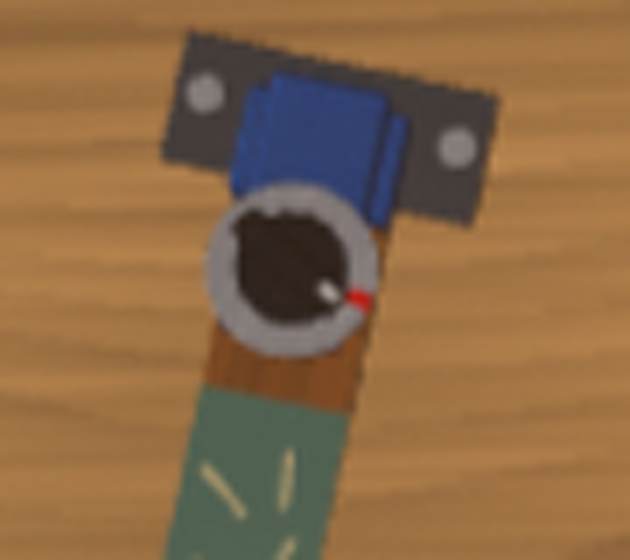

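View pics/kh.png

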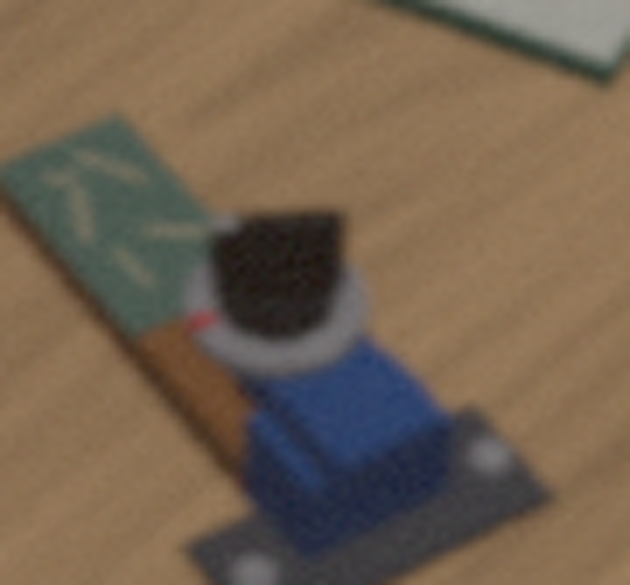

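```bash
python3 - <<'E'
from h import *
m=camera_model("top"); ax=unproj(m,(225+292/7,165+269/7),.071)[:2]; print(ax)
s=lambda q:(np.hypot(*q).round(4),np.degrees(np.arctan2(q[1],q[0])).round(1))
P={"start red":((235+384/10,160+310/9),.071),"now red":((225+362/7,165+300/7),.071)}
for k,(uv,z) in P.items(): print(k,s(unproj(m,uv,z)[:2]-ax))
for z in(.071,.079,.09,.1,.115):
    print(z,"white start",s(unproj(m,(235+355/10,160+320/9),z)[:2]-ax),"now",s(unproj(m,(225+328/7,165+292/7),z)[:2]-ax))
f=lambda u,v,z:unproj(m,(225+u/7,165+v/7),z)[:2]
sc=(f(205,93,.009)+f(457,148,.009))/2; d=f(205,93,.009)-f(457,148,.009); ys=d/np.linalg.norm(d); xs=np.array([ys[1],-ys[0]])
q=(f(204,386,.022)+f(352,413,.022))/2
print("yaw",np.degrees(np.arctan2(xs[1],xs[0])),"lino boundary in clamp (home x=-44)",xs@(q-ax),ys@(q-ax),ys@(q-sc))
e=f(204,386,.022)-f(352,413,.022); print("block yaw",np.degrees(np.arctan2(-e[0],e[1])))
E
```

```text
[0.62585411 0.02788908]
start red (np.float64(0.0276), np.float64(-37.7))
now red (np.float64(0.0269), np.float64(-115.2))
0.071 white start (np.float64(0.0215), np.float64(-26.7)) now (np.float64(0.015), np.float64(-123.9))
0.079 white start (np.float64(0.0209), np.float64(-28.0)) now (np.float64(0.0154), np.float64(-125.6))
0.09 white start (np.float64(0.0199), np.float64(-30.0)) now (np.float64(0.0161), np.float64(-127.8))
0.1 white start (np.float64(0.0191), np.float64(-31.9)) now (np.float64(0.0166), np.float64(-129.7))
0.115 white start (np.float64(0.018), np.float64(-35.1)) now (np.float64(0.0175), np.float64(-132.2))
yaw -13.607577590631275 lino boundary in clamp (home x=-44) -0.04404710062648132 -0.0032569864430833286 -0.0037563013887875335
block yaw -11.585212560460572
```

Checks agree, so I'm handing in: 
- The lino edge is at -44.0 mm in the clamp frame, where home puts it.
- The block is about 2° and 4 mm off centre.
- Slip is about 17°.
- The gripper is clear.

```bash
python3 -c "
from station import *
print(sign_off())"
```

```text
the job is handed in; nothing more can be done
None
```

The block is home under the blue clamp's foot, the clutch has slipped about 17°, and the arm is clear. I handed the job in at about 20 s of the 67 s allowed. The hand-in reports no verdict.

**What I did:** I lifted the wooden block over the pink one, set it down in front of the throat of the larger blue clamp, and slid it in. I pushed until it met the stop at about 10 N and released it. I then turned the knob clockwise until the collar stopped at about 0.42 N m, went 7° further for margin, let go and backed off.

**Last checks:**
- **Block position:** the top camera put the edge of the lino at -44.0 mm in the clamp's frame, exactly where home puts it. The block is about 2° out of line and 3–4 mm off centre at that edge.
- **Slip:** the marks gave about 17°, and the gripper's turn against the collar's gave about 15°. The collar did not move when I let go.
- **Foot pressure:** I did not measure it directly. I inferred it from the clutch torque and the stopped collar.
- **Other objects:** the arm kept clear of the spray can, sharpener and sketchbook. I did not measure their positions again at the end.

**One disagreement:** while the block was being placed, the scene camera put its back end about 6 mm further in than the stop allows. I put that down to camera and axis error, since the later top view agreed with home.

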